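Rack the guard combs in order of length

TASK

Take the four guard combs out of the open drawer and line them up in the guard rack in order of length: the shortest comb in the bay with the shortest label bar, and so on up to the longest comb in the bay with the longest bar. Each comb should lie flat in the middle of its bay, squarely across the rack (either end may face the label), and the trimmer must be left where it lies.

Things in the scene. Friction and masses are not known exactly. Their poses are not given: they have to be found in the camera images.
- comb_red: red plastic hair-clipper guard comb, 42 mm long (x), 34 mm wide (y), 17 mm tall, 10 to 31 g. Its two flat cheeks, 34 mm apart along y and 13 mm high, run its whole length: grip these from above. Tines rise to the front (-x), rear clip at +x. Origin: centre of its underside, z up. At the start it lies flat on the floor of the pulled-out top drawer, turned up to 20 degrees from the drawers' x.
- comb_yellow: yellow plastic hair-clipper guard comb, 50 mm long (x), 34 mm wide (y), 22 mm tall, 10 to 31 g. Its two flat cheeks, 34 mm apart along y and 18 mm high, run its whole length: grip these from above. Tines rise to the front (-x), rear clip at +x. Origin: centre of its underside, z up. At the start it lies flat on the floor of the pulled-out top drawer, turned up to 20 degrees from the drawers' x.
- comb_green: green plastic hair-clipper guard comb, 58 mm long (x), 34 mm wide (y), 27 mm tall, 10 to 31 g. Its two flat cheeks, 34 mm apart along y and 23 mm high, run its whole length: grip these from above. Tines rise to the front (-x), rear clip at +x. Origin: centre of its underside, z up. At the start it lies flat on the floor of the pulled-out top drawer, turned up to 20 degrees from the drawers' x.
- comb_blue: blue plastic hair-clipper guard comb, 66 mm long (x), 34 mm wide (y), 32 mm tall, 10 to 31 g. Its two flat cheeks, 34 mm apart along y and 28 mm high, run its whole length: grip these from above. Tines rise to the front (-x), rear clip at +x. Origin: centre of its underside, z up. At the start it lies flat on the floor of the pulled-out top drawer, turned up to 20 degrees from the drawers' x.
- bay_1: bay of the low white guard rack (280 x 110 mm, at any angle): grey pad 81 mm (x) by 62 mm (y); black label bar 10 mm long, 10 mm wide, on the rack's edge, 52 mm to -x. Bars in row order: 10, 24, 38, 52 mm; bays 68 mm apart along y. Origin: under the pad where a comb's middle belongs; x across the rack, z up. A comb rests 1.5 mm above it; ribs round the bay, 4 mm thick, end 2.5 mm above that.
- bay_2: bay of the low white guard rack (280 x 110 mm, at any angle): grey pad 81 mm (x) by 62 mm (y); black label bar 24 mm long, 10 mm wide, on the rack's edge, 52 mm to -x. Bars in row order: 10, 24, 38, 52 mm; bays 68 mm apart along y. Origin: under the pad where a comb's middle belongs; x across the rack, z up. A comb rests 1.5 mm above it; ribs round the bay, 4 mm thick, end 2.5 mm above that.
- bay_3: bay of the low white guard rack (280 x 110 mm, at any angle): grey pad 81 mm (x) by 62 mm (y); black label bar 38 mm long, 10 mm wide, on the rack's edge, 52 mm to -x. Bars in row order: 10, 24, 38, 52 mm; bays 68 mm apart along y. Origin: under the pad where a comb's middle belongs; x across the rack, z up. A comb rests 1.5 mm above it; ribs round the bay, 4 mm thick, end 2.5 mm above that.
- bay_4: bay of the low white guard rack (280 x 110 mm, at any angle): grey pad 81 mm (x) by 62 mm (y); black label bar 52 mm long, 10 mm wide, on the rack's edge, 52 mm to -x. Bars in row order: 10, 24, 38, 52 mm; bays 68 mm apart along y. Origin: under the pad where a comb's middle belongs; x across the rack, z up. A comb rests 1.5 mm above it; ribs round the bay, 4 mm thick, end 2.5 mm above that.
- drawers: stack of three clear drawers, 240 mm deep (x), 280 wide (y), 180 high, fixed; origin at the centre of its underside, front to -x. The top drawer is out 195 mm (slides with 3 N friction): open inside from x = -312 to the cabinet front at -120 mm, y = -131 to 131; floor 127 mm above the origin, wall tops up to 176. The combs lie in it two by two, centres 90 mm apart in x and 110 in y (roughly).
- trimmer: bronze-coloured hair trimmer, 162 mm long (x, cutting head to -x), 40 mm wide, 33 mm high, lying loose on the counter; origin at its underside, 88 mm from the head end. A bystander.
There are look-alikes about, which are no part of the job. Leave any orange look-alike of the bay_2 alone.

How it is judged:
By the outcome, as a careful person would: the job done as asked, in the order asked, and still so for the second after the job is handed in, with the robot touching nothing.
It also fails if it takes over 122 s, if anything falls off the work surface, if the arm or the gripper's body presses on something with over 40 N, if the wrist force passes 120 N, or if a joint passes its speed limit or range.

ROBOT

A 6-joint arm with a two-finger parallel gripper is mounted at the origin on the work surface. World frame = base frame: x ahead of the robot, y to its left, z up, the work surface at z = 0. Lengths are in mm, angles in rad, forces in N, time in s.
With the tool pointing down it reaches from about 350 to 975 mm from the base axis. Payload 7.1 kg.
Tool frame: the origin (TCP) lies at the centre of the arm's flange, where the gripper is bolted on; the fingertips stand 182 mm ahead of it and the grasp point (between the pads) lies 163 mm ahead of it; x points along the fingers, y is the direction in which the jaws open and shut, and the axes are right-handed (so a half turn about x gives the same grasp; the last joint's range is limited). The gripper opens to 88 mm and grips with 3 to 60 N. Pads are 20 mm wide; open, the fingers measure 115 mm over their backs; the gripper's body (75 mm by 178 mm) begins 61 mm behind the grasp point.
Start: joints at [1.209, 0.423, 1.63, -0, 1.089, -0.019], TCP at [210.047, 588.631, 404.675] pointing down, gripper open.
Joint ranges: [-3, 3], [-0.9, 2.11], [0.09, 2.58], [-1.31, 4.45], [0.11, 2.69], [-2.54, 2.54]. Speed limits (rad/s): [2.39, 2.39, 3.01, 3.14, 3.14, 3.14].

INTERFACE

Orientations are given as a rotation vector (axis times angle).
In Python, from workcell import readout, viewer, workorder, models gives the robot as it stands. The module is installed in compiled form; this text tells all that it offers.
- The arm moves only by the tool apply_moves, never from a script. Its argument "commands" is a list that holds one entry, the list of rows, each a list of 4 numbers: the shift along the world's x, y, z in m, then the turn about the world's z in rad. A call has 1 to 8 rows; each row is the pose to reach, as a shift and turn from the pose commanded when the call began; what a row does not reach only later rows make up. A row lasts 1/8 s, in which the tool goes at most 62.5 mm and 10.7 degrees, less where a joint would pass 70% of its speed; a pose out of reach is approached as far as the arm can. A call with a gripper value outside its range is refused whole. "gripper" is the finger opening in m, from 0 to 0.0878, set as the call begins (left out, the last holds). The fingers move at their own pace and stop on an object; the grip force is fixed at half the most. Time passes only in rows, so rows that repeat a pose let the fingers close. It gives the time, the measured TCP pose, the force and the opening at its end, in the units of the state.
- readout.get_obs(): the state, without advancing time (a new reading comes with each control period).
- viewer.get_image(name): name is "scene" or "top" or "wrist"; returns a dict with "color" (400x640x3 uint8, red, green, blue), "vertical_fov" (degrees; the focal length in pixels is half the picture's height over the tangent of half this angle, whatever the lens; pixels are square), "cx", "cy" (the principal point, pixels), "D" ([k1, k2, p1, p2, k3] as OpenCV has them; the pictures are not rectified), "rvec" (rotation vector, rad) and "tvec" (3), from world to camera coordinates, as OpenCV has them. Camera axes: x right, y down, z forward; pixel columns grow to the right and rows downward; lengths in mm; the calibration is good to about 2 mm. A picture is of the moment at which its call begins. There is no depth.
- workorder.close_job(): hands the job in, once; it reports no verdict.
Trained networks look in the newest picture that a camera, given by its name, has taken for a name from the list of things; names that differ only in an ending like _2 or _b are one class to them, and where a whole thing is asked for, a point or a joint stands for the part that bears it (a point fixed in the world has none). Each returns a list of dicts, best first, with "conf" (0 to 1); they miss things now and then, are a little off and sometimes report something else, mostly with a low value. They report only what shows in the picture. A call takes as long as a camera call. They do not tell look-alikes from the thing itself.
- models.search_frame(camera, label): "position" ([x, y, z] in mm, in world coordinates, good to about 4 mm: the middle of the surface that is visible of it).
- models.place_of(camera, label): "position" ([x, y, z] in mm, in world coordinates, good to about 4 mm: a listed point, or the origin of a listed thing).
The state is a dict: "t": time; "qpos": joint angles; "qvel": joint speeds; "joint_torque": joint torques, N m; "ee_pos": TCP position; "orientation": TCP orientation; "ft_force": force on the tool from outside, world axes, zero at the start; "moment": the same for the moment, N m; "width": finger opening in mm.
Only numpy, scipy, OpenCV 4.12 (cv2) and the standard library are available. Lean on these libraries where they do the work, as an engineer would, in place of code of your own. Each camera call takes 0.05 s, during which the arm holds its last target.

## Working session

There is one attempt and no reset: what is moved stays moved. The work goes in short steps, Python scripts to look and compute and a tool call to move; the robot and the scene stay as the last step left them, time stands still between calls to the robot, and variables do not carry over. Pictures are saved under pics/ and viewed, and the job is handed in when it is done.

Besides the shell and the picture viewer there is one more tool, called as name(argument=value, ...), one argument or row to a line, values as JSON. apply_moves: Moves the arm, as the interface text tells. Its arguments: {"type":"object","properties":{"commands":{"type":"array","items":{"type":"array","items":{"type":"array","items":{"type":"number"}}}},"gripper":{"type":"number"}},"required":["commands"]}

```bash
mkdir -p pics
cat > h.py <<'E'
import numpy as np, cv2, json
from workcell import readout, viewer, workorder, models
def shot(cam,fn=None):
    d=viewer.get_image(cam)
    if fn: cv2.imwrite('pics/'+fn, cv2.cvtColor(d['color'],cv2.COLOR_RGB2BGR))
    return d
def K(d):
    f=200/np.tan(np.radians(d['vertical_fov'])/2)
    return np.array([[f,0,d['cx']],[0,f,d['cy']],[0,0,1.]])
def proj(d,P):
    return cv2.projectPoints(np.array(P,float).reshape(-1,1,3),np.array(d['rvec'],float),np.array(d['tvec'],float),K(d),np.array(d['D'],float))[0].reshape(-1,2)
def back(d,uv,z):
    uv=np.array(uv,float).reshape(-1,1,2); n=cv2.undistortPoints(uv,K(d),np.array(d['D'],float)).reshape(-1,2)
    R=cv2.Rodrigues(np.array(d['rvec'],float))[0]; t=np.array(d['tvec'],float).ravel()
    c=-R.T@t; r=np.c_[n,np.ones(len(n))]@R
    return c+r*((z-c[2])/r[:,2])[:,None]
E
python3 - <<'E'
from h import *
for c in ['scene','top','wrist']:
    d=shot(c,c+'0.png'); R=cv2.Rodrigues(np.array(d['rvec'],float))[0]
    print(c,d['vertical_fov'],(-R.T@np.array(d['tvec'],float).ravel()).round(),R[2].round(2))
for c in ['top','scene']:
  for l in ['comb_red','comb_yellow','comb_green','comb_blue','bay_1','bay_2','bay_3','bay_4','drawers','trimmer']:
    print(c,l,[(np.round(x['position'],0).tolist(),round(x['conf'],2)) for x in models.place_of(c,l)][:7])
print(readout.get_obs())
E
```

```text
scene 53.4957262530159 [1353. -115.  637.] [-0.83  0.1  -0.55]
top 52.57614417523989 [ 341.   14. 1011.] [ 0.25 -0.02 -0.97]
wrist 65.83575384398905 [144. 613. 384.] [ 0.24 -0.09 -0.97]
top comb_red [([468.0, 233.0, 131.0], 0.88)]
top comb_yellow [([564.0, 214.0, 127.0], 0.98)]
top comb_green [([567.0, 318.0, 125.0], 0.95)]
top comb_blue [([491.0, -339.0, 4.0], 0.27)]
top bay_1 [([526.0, -274.0, 6.0], 0.92), ([600.0, -163.0, 3.0], 0.86), ([329.0, -318.0, 2.0], 0.85), ([565.0, -220.0, 2.0], 0.81), ([489.0, -338.0, -0.0], 0.79)]
top bay_2 [([526.0, -274.0, 6.0], 0.92), ([600.0, -163.0, 3.0], 0.86), ([329.0, -318.0, 2.0], 0.85), ([565.0, -220.0, 2.0], 0.81), ([489.0, -338.0, -0.0], 0.79)]
top bay_3 [([526.0, -274.0, 6.0], 0.92), ([600.0, -163.0, 3.0], 0.86), ([329.0, -318.0, 2.0], 0.85), ([565.0, -220.0, 2.0], 0.81), ([489.0, -338.0, -0.0], 0.79)]
top bay_4 [([526.0, -274.0, 6.0], 0.92), ([600.0, -163.0, 3.0], 0.86), ([329.0, -318.0, 2.0], 0.85), ([565.0, -220.0, 2.0], 0.81), ([489.0, -338.0, -0.0], 0.79)]
top drawers []
top trimmer [([755.0, -58.0, -3.0], 0.69)]
scene comb_red [([468.0
[... 944 characters left out ...]
r [([756.0, -57.0, -2.0], 0.78)]
{'t': 1.15, 'qpos': array([ 1.20897175e+00,  4.23101555e-01,  1.62988216e+00,  1.20791560e-05,
        1.08860413e+00, -1.90283996e-02]), 'qvel': array([-1.08404322e-03, -2.75161125e-04, -2.20472410e-04, -2.08752459e-03,
       -8.55584206e-04,  4.16452704e-05]), 'joint_torque': array([-1.21202838e-04, -5.44579661e+01, -2.74048787e+01,  6.45419117e-02,
        1.67656696e-02, -2.51001421e-05]), 'ee_pos': array([210.06466456, 588.63248314, 404.68111256]), 'orientation': array([ 0.26900314,  1.55401591, -0.2689925 ]), 'ft_force': array([-0.55348482, -0.04134151,  0.63614962]), 'moment': array([ 0.03312075, -0.00216833, -0.02140161]), 'width': 87.95665234886951}
```

View pics/top0.png

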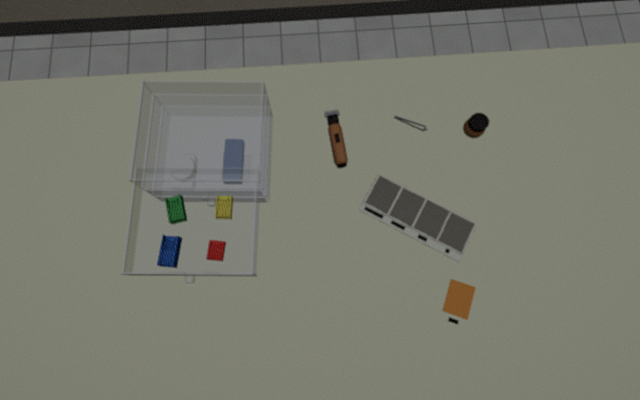

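View pics/scene0.png

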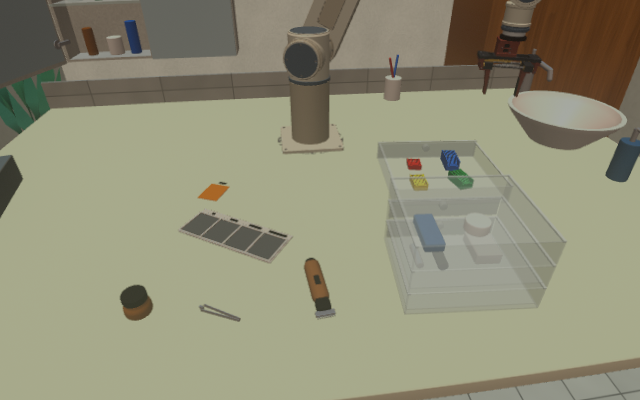

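View pics/wrist0.png

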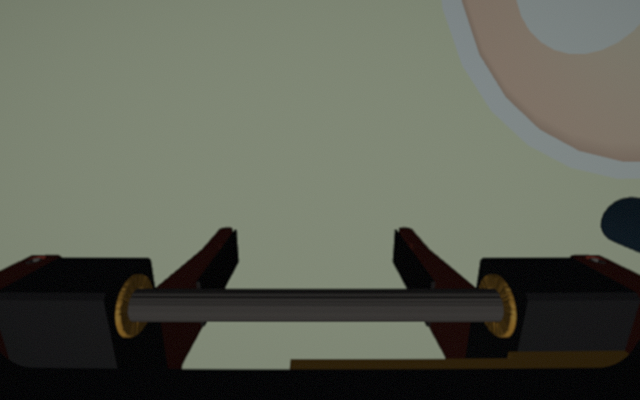

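Run:
```python
from h import *
from scipy.spatial.transform import Rotation as Ro
o=readout.get_obs(); M=Ro.from_rotvec(o['orientation']).as_matrix(); print(M.round(3))
for cam,z in [('top',3),('scene',3)]:
    d=shot(cam)
    # ortho warp  1px=1mm: x 380..700, y -420..-80
    xs,ys=np.meshgrid(np.arange(260,720),np.arange(-440,-60),indexing='ij')
    P=np.c_[xs.ravel(),ys.ravel(),np.full(xs.size,z)]
    uv=proj(d,P).astype(np.float32).reshape(*xs.shape,2)
    im=cv2.remap(d['color'],uv[...,0],uv[...,1],cv2.INTER_CUBIC)
    im=im[::-1,::-1]  # top=+x, left=+y
    cv2.imwrite(f'pics/rack_{cam}.png',cv2.cvtColor(im,cv2.COLOR_RGB2BGR))
```

```text
[[-0.     0.336  0.942]
 [ 0.     0.942 -0.336]
 [-1.     0.    -0.   ]]
```

```bash
cd pics; python3 -c "
import cv2,numpy as np
cv2.imwrite('rk.png',cv2.resize(np.hstack([cv2.imread('rack_top.png'),cv2.imread('rack_scene.png')]),None,fx=1,fy=1))"
```

```text
(no output)
```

View pics/rk.png

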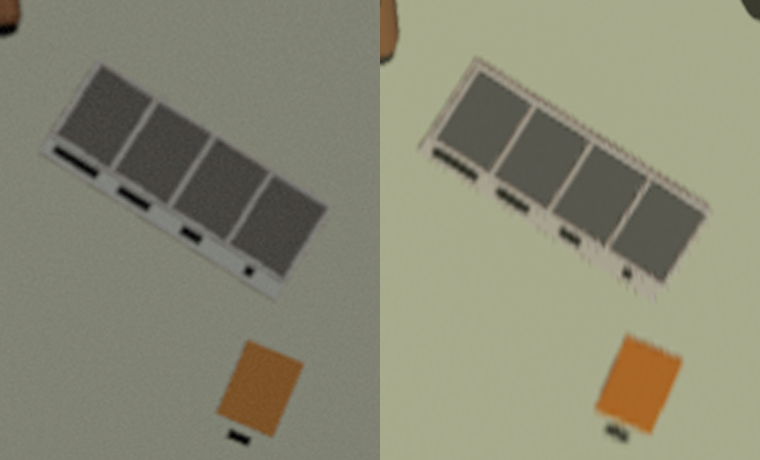

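The rectified views (top left, scene right) show the rack's four grey pads. The label bars shorten from left (60,160) to right (249,271), so bay_1 is at the far right. The orange decoy is below. Next I'll fit the pads.

Run:
```python
from h import *
for cam,th in [('top',None),('scene',None)]:
    im=cv2.imread(f'pics/rack_{cam}.png'); g=cv2.GaussianBlur(cv2.cvtColor(im,cv2.COLOR_BGR2GRAY),(5,5),0)[:320]
    th=0.5*(np.median(g)*0.95+ np.median(g[200:220,190:240]))
    th=(int(g[180,220])+int(np.median(g)))/2 if cam=='top' else (int(g[190,250])+150)/2
    sat=cv2.cvtColor(im,cv2.COLOR_BGR2HSV)[:320,:,1]
    m=((g<th)).astype(np.uint8)
    n,l,s,c=cv2.connectedComponentsWithStats(m)
    print(cam,th)
    cs=[]
    for i in range(1,n):
        if 2500<s[i,4]<9000:
            r=cv2.minAreaRect(np.argwhere(l==i)[:,::-1].astype(np.float32)); u,v=r[0]
            print((719-v,-61-u),(719-c[i][1],-61-c[i][0]),r[1],r[2]); cs.append((719-c[i][1],-61-c[i][0]))
    cs=np.array(sorted(cs)); print(np.diff(cs,axis=0),np.linalg.norm(cs[-1]-cs[0]),np.degrees(np.arctan2(*(cs[-1]-cs[0]))),cs.mean(0))
```

```text
top 99.0
(602.9138793945312, -165.5940170288086) (np.float64(603.1209818819403), np.float64(-165.86187414767193)) (62.96712112426758, 83.67668151855469) 33.023868560791016
(566.6226348876953, -223.4372100830078) (np.float64(566.6161478599222), np.float64(-223.68949416342411)) (62.69275665283203, 84.08586883544922) 33.146995544433594
(529.8705902099609, -281.4176483154297) (np.float64(530.1753846153846), np.float64(-281.38653846153846)) (63.428001403808594, 83.982666015625) 32.47119140625
(493.42547607421875, -338.837646484375) (np.float64(493.3350594553126), np.float64(-338.96106635980055)) (64.22859191894531, 83.61688232421875) 32.242469787597656
[[36.84032516 57.5745279 ]
 [36.44076324 57.6970443 ]
 [36.50483402 57.82762002]] 204.97872842701747 32.38438451245294 [ 548.31189345 -252.47474328]
scene 118.5
(597.688346862793, -165.20262145996094) (np.float64(597.7599292174597), np.float64(-165.00393236335037)) (63.41775131225586, 81.52503967285156) 32.347442626953125
(561.0344848632812, -222.91378784179688) (np.float64(561.1385672227674), np.float64(-222.82649656526007)) (63.52980422973633, 81.91607666015625) 32.10625457763672
(524.3191986083984, -280.60203552246094) (np.float64(524.2881855710635), np.float64(-280.5696874385689)) (63.702186584472656, 82.13719177246094) 32.660911560058594
(487.7755432128906, -338.1774597167969) (np.float64(487.6766032555403), np.float64(-338.0686409099824)) (64.2933349609375, 81.86284637451172) 32.784278869628906
[[36.61158232 57.49895347]
 [36.85038165 57.74319087]
 [36.62136199 57.8225642 ]] 205.10907341989744 32.45970067185609 [ 542.71582132 -251.61718932]
```

apply_moves(
  commands=[
    [[0.05, -0.03, 0.03, 0.1], [0.1, -0.08, 0.05, 0.2], [0.15, -0.12, 0.06, 0.3], [0.18, -0.17, 0.06, 0.35], [0.2, -0.22, 0.06, 0.35], [0.22, -0.27, 0.06, 0.35], [0.24, -0.3, 0.06, 0.35], [0.24, -0.3, 0.06, 0.35]],
  ],
)

```text
t: 2.25
ee_pos: [451.0, 286.9, 464.9]
orientation: [-0.003, 1.57, 0.003]
ft_force: [-0.6, -0.0, -0.1]
width: 87.6
```

Run:
```python
from h import *
d=shot('wrist','w1.png'); np.save('w1.npy',d,allow_pickle=True)
print(readout.get_obs()['qpos'].round(3),readout.get_obs()['ee_pos'])
for l in ['comb_red','comb_yellow','comb_green','comb_blue']:
    print(l,[(np.round(x['position'],0).tolist(),round(x['conf'],2)) for x in models.place_of('wrist',l)][:3])
```

```text
[ 0.546  0.222  1.771  0.     1.149 -1.029] [450.45977563 287.94947685 464.83266594]
comb_red [([470.0, 235.0, 127.0], 0.92)]
comb_yellow [([562.0, 215.0, 129.0], 0.87), ([598.0, -160.0, 5.0], 0.71)]
comb_green [([566.0, 316.0, 122.0], 0.59)]
comb_blue [([473.0, 330.0, 126.0], 0.79)]
```

View pics/w1.png

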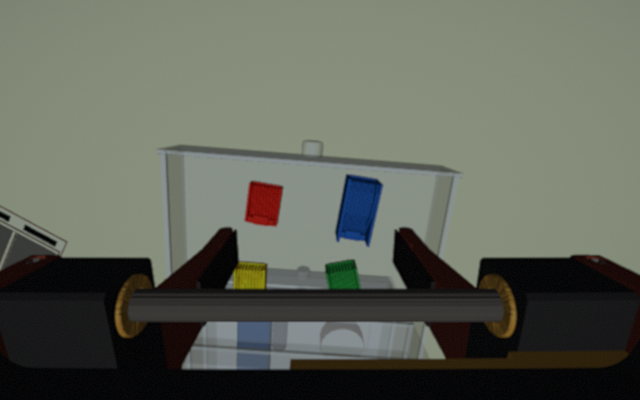

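The wrist picture shows red (264,203) and blue (358,210) fully, and yellow and green partly hidden by the gripper. I'll move forward to see those two.

apply_moves(
  commands=[
    [[0.05, 0, 0, 0], [0.1, 0, 0, 0], [0.12, -0.01, 0, 0], [0.12, -0.01, 0, 0]],
  ],
)

```text
t: 3.0
ee_pos: [570.2, 278.5, 463.9]
orientation: [-0.006, 1.572, 0.005]
ft_force: [-0.0, 0.5, -0.5]
width: 88.0
```

```bash
cat > fit.py <<'E'
from h import *
from scipy.optimize import least_squares, minimize
DIM={'red':(42,17),'yellow':(50,22),'green':(58,27),'blue':(66,32)}
HUE={'red':lambda h:(h<8)|(h>172),'yellow':lambda h:(h>22)&(h<36),'green':lambda h:(h>45)&(h<80),'blue':lambda h:(h>105)&(h<128)}
def mask(im,c):
    hsv=cv2.cvtColor(im,cv2.COLOR_RGB2HSV); m=HUE[c](hsv[...,0])&(hsv[...,1]>130)&(hsv[...,2]>25)
    return m.astype(np.uint8)
def ortho(d,c,c0,z,s=0.5,r=70):
    a=np.arange(-r,r,s); xs,ys=np.meshgrid(c0[0]+a,c0[1]+a,indexing='ij')
    uv=proj(d,np.c_[xs.ravel(),ys.ravel(),np.full(xs.size,z)]).astype(np.float32).reshape(*xs.shape,2)
    return cv2.remap(d['color'],uv[...,0],uv[...,1],cv2.INTER_CUBIC)
E
python3 - <<'E'
from fit import *
d=shot('wrist','w2.png'); np.save('w2.npy',d,allow_pickle=True)
t=shot('top'); s=shot('scene'); np.save('ts.npy',[t,s],allow_pickle=True)
for n,d in [('w1',np.load('w1.npy',allow_pickle=True).item()),('w2',d),('top',t),('scene',s)]:
    out=[]
    for c in DIM:
        m=mask(d['color'],c); k,l,st,ce=cv2.connectedComponentsWithStats(m)
        i=1+np.argmax(st[1:,4]); print(n,c,st[i],ce[i].round(1))
E
```

```text
w1 red [ 245  182   37   44 1310] [263.1 203.4]
w1 yellow [232 262  34  28 855] [249.3 276. ]
w1 green [327 261  33  29 808] [342.3 275.9]
w1 blue [ 337  175   45   71 2205] [358.3 208.1]
w2 red [ 248   56   41   52 1615] [267.3  82.3]
w2 yellow [ 234  156   36   52 1699] [251.5 181. ]
w2 green [ 336  155   42   62 1874] [356.6 183.8]
w2 blue [ 348   44   53   82 2887] [373.   85.6]
top red [207 241  18  19 283] [215.6 250.1]
top yellow [216 197  16  21 317] [223.5 207. ]
top green [168 196  18  27 329] [176.2 209.9]
top blue [170 237  11  17 104] [175.8 242.7]
scene red [407 159  14  11 129] [413.7 163.5]
scene yellow [414 179  13   7  58] [419.7 182.3]
scene green [457 171   2   2   2] [457.5 171.5]
scene blue [125  20  14  33 262] [131.7  35.1]
```

View pics/w2.png

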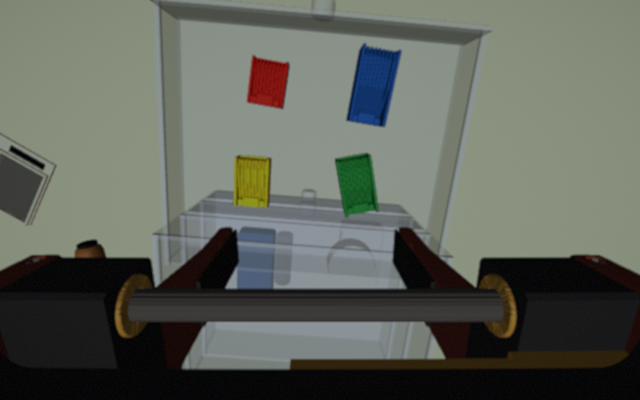

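All four combs are clear in w2: red (267,82), yellow (251,181), green (357,184), blue (373,86). I'll fit box silhouettes.

```bash
cat >> fit.py <<'E'
def hullfit(views,c,init,z0=127,S=8):
    L,h=DIM[c]; cheek=h-4
    hs=[]
    for d in views:
        m=mask(d['color'],c); k,l,st,ce=cv2.connectedComponentsWithStats(m); i=1+np.argmax(st[1:,4])
        p=np.argwhere(l==i)[:,::-1].astype(np.float32)
        # pixel squares
        p=np.vstack([p+np.array(o,np.float32) for o in [(-.5,-.5),(.5,-.5),(-.5,.5),(.5,.5)]]).astype(np.float32)
        hs.append(cv2.convexHull(p).reshape(-1,2))
    def cost(q):
        x,y,a=q; tot=0
        R=np.array([[np.cos(a),-np.sin(a)],[np.sin(a),np.cos(a)]])
        P=[]
        for sx in(-1,1):
            for sy in(-1,1):
                for z in(0,cheek):
                    P.append(np.r_[R@[sx*L/2,sy*17]+[x,y],z0+z])
        r=[]
        for d,H in zip(views,hs):
            M=cv2.convexHull(proj(d,P).astype(np.float32)).reshape(-1,2)
            th=np.linspace(0,2*np.pi,48,endpoint=False); U=np.c_[np.cos(th),np.sin(th)]
            r.append((H@U.T).max(0)-(M@U.T).max(0))
        return np.concatenate(r)
    s=least_squares(cost,init,loss='soft_l1',x_scale=[1,1,.05],diff_step=1e-4)
    return s.x,np.sqrt(np.mean(cost(s.x)**2))
E
python3 - <<'E'
from fit import *
w1,w2=[np.load(f,allow_pickle=True).item() for f in('w1.npy','w2.npy')]
t,s=np.load('ts.npy',allow_pickle=True)
I={'red':(468,233),'yellow':(563,215),'green':(567,317),'blue':(470,331)}
for c in DIM:
    for nm,v in [('w2',[w2]),('w1',[w1]),('top',[t]),('w12',[w1,w2] if c in('red','blue') else [w2])]:
        b=min((hullfit(v,c,(*I[c],a)) for a in(-.25,0,.25)),key=lambda r:r[1])
        print(c,nm,b[0][:2].round(1),np.degrees(b[0][2]).round(1),b[1].round(2))
E
```

```text
red w2 [467.5 234. ] -9.7 1.39
red w1 [467.7 233.8] -9.3 1.35
red top [468.6 232. ] -7.7 1.12
red w12 [467.6 233.9] -9.5 1.37
yellow w2 [562.4 215.1] -3.5 1.41
yellow w1 [553.6 215.8] 0.1 7.98
yellow top [563.  213.3] -3.7 1.38
yellow w12 [562.4 215.1] -3.5 1.41
green w2 [564.8 320.8] 10.4 1.72
green w1 [563.3 318. ] 0.0 14.15
green top [564.  316.7] 6.4 2.58
green w12 [564.8 320.8] 10.4 1.72
blue w2 [471.8 331. ] -8.6 1.56
blue w1 [472.  331.1] -8.5 1.53
blue top [497.  319.8] 43.2 9.72
blue w12 [471.8 331.1] -8.6 1.55
```

apply_moves(
  commands=[
    [[-0.007, -0.05, -0.03, -0.069], [-0.0075, -0.064, -0.075, -0.069], [-0.0075, -0.064, -0.12, -0.069], [-0.0075, -0.064, -0.1505, -0.069], [-0.0075, -0.064, -0.1505, -0.069]],
  ],
  gripper=0.07,
)

```text
t: 3.78
ee_pos: [560.9, 214.8, 312.7]
orientation: [0.047, 1.574, -0.049]
ft_force: [-0.4, -0.6, 1.4]
width: 69.9
```

apply_moves(
  commands=[
    [[0, 0, 0, 0], [0, 0, 0, 0], [0, 0, 0, 0], [0, 0, 0, 0]],
  ],
  gripper=0.02,
)

```text
t: 4.28
ee_pos: [562.6, 214.7, 314.8]
orientation: [0.049, 1.569, -0.048]
ft_force: [0.1, 0.8, 5.3]
width: 33.7
```

apply_moves(
  commands=[
    [[0, 0, 0.06, 0], [0, 0, 0.11, 0], [-0.004, -0.06, 0.11, -0.1], [-0.008, -0.12, 0.11, -0.2], [-0.012, -0.18, 0.11, -0.3], [-0.016, -0.24, 0.11, -0.4], [-0.02, -0.3, 0.11, -0.5], [-0.024, -0.36, 0.11, -0.504]],
  ],
)

```text
t: 5.28
ee_pos: [538.1, -147.3, 424.5]
orientation: [0.444, 1.524, -0.444]
ft_force: [0.6, 0.6, -0.5]
width: 34.0
```

apply_moves(
  commands=[
    [[-0.004, -0.06, 0, 0], [-0.009, -0.12, 0, 0], [-0.009, -0.1345, 0, 0], [-0.009, -0.1345, 0, 0]],
  ],
)

```text
t: 5.78
ee_pos: [529.3, -280.4, 424.0]
orientation: [0.445, 1.525, -0.444]
ft_force: [0.3, -0.4, 0.1]
width: 33.7
```

Run:
```python
from h import *
d=shot('wrist','w3.png'); np.save('w3.npy',d,allow_pickle=True)
o=readout.get_obs();print(o['ee_pos'],o['orientation'],o['width'],o['ft_force'])
print(proj(d,[[547.5+(k-2.5)*68*.536,-251.2+(k-2.5)*68*.844,6.8] for k in(1,2,3,4)]))
```

```text
[ 529.48141944 -279.33421377  423.98854238] [ 0.44416304  1.52548287 -0.44322678] 33.687148581684674 [-0.11380901  0.356606    0.33746901]
[[262.73168052 174.24556586]
 [314.89629539 174.14620372]
 [367.05230526 174.06284428]
 [419.10217512 173.99564973]]
```

View pics/w3.png

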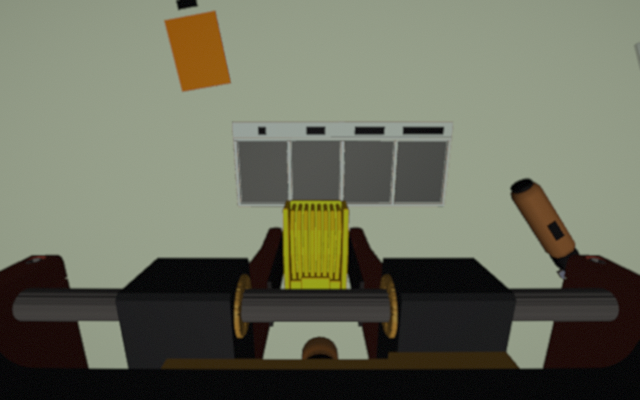

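Run:
```python
from fit import *
d=np.load('w3.npy',allow_pickle=True).item()
g=cv2.GaussianBlur(cv2.cvtColor(d['color'],cv2.COLOR_RGB2GRAY),(3,3),0)
print(g[172,264],g[172,290],g[225,250])
u=d['color']; 
for z in (6.8,):
    ks=[]
    m=(g<105).astype(np.uint8); m[205:]=0
    n,l,s,c=cv2.connectedComponentsWithStats(m)
    for i in range(1,n):
        if 1500<s[i,4]<5000: print(s[i],c[i].round(1),back(d,c[i],6.8).round(1))
b=hullfit([d],'yellow',(529.5,-279.3,-.566),z0=237); print(b[0],b[1])
```

```text
81 141 156
[ 166   12   63   78 3447] [197.7  50.5] [[ 329.5 -317.1    6.8]]
[ 292  141   48   60 2807] [315.3 170.3] [[ 525.4 -276.7    6.8]]
[ 341  141   53   64 2940] [367.5 171.5] [[ 563.1 -220.4    6.8]]
[ 238  142   53   63 2896] [263.3 171.9] [[ 490.8 -334.9    6.8]]
[ 395  142   52   60 2875] [419.8 171.2] [[ 599.5 -162.6    6.8]]
[ 528.01486696 -278.83684488   -0.56913298] 3.7015866627048304
```

apply_moves(
  commands=[
    [[-0.001, 0.001, -0.06, 0], [-0.0013, 0.0012, -0.12, 0], [-0.0013, 0.0012, -0.18, 0], [-0.0013, 0.0012, -0.22, 0], [-0.0013, 0.0012, -0.226, 0], [-0.0013, 0.0012, -0.226, 0]],
  ],
)

```text
t: 6.58
ee_pos: [529.0, -277.8, 199.0]
orientation: [0.442, 1.525, -0.442]
ft_force: [0.4, 0.0, -0.7]
width: 33.6
```

apply_moves(
  commands=[
    [[0, 0, -0.001, 0], [0, 0, -0.002, 0], [0, 0, -0.003, 0], [0, 0, -0.003, 0]],
  ],
)

```text
t: 7.08
ee_pos: [528.2, -278.8, 195.5]
orientation: [0.443, 1.525, -0.443]
ft_force: [-0.6, 0.1, 0.4]
width: 33.8
```

No contact yet; stepping lower.

apply_moves(
  commands=[
    [[0, 0, -0.0015, 0], [0, 0, -0.0025, 0], [0, 0, -0.0025, 0]],
  ],
)

```text
t: 7.45
ee_pos: [528.3, -278.7, 193.3]
orientation: [0.443, 1.525, -0.443]
ft_force: [-2.7, 1.6, 7.7]
width: 33.9
```

apply_moves(
  commands=[
    [[0, 0, 0.0005, 0], [0, 0, 0.0005, 0], [0, 0, 0.0005, 0]],
  ],
  gripper=0.055,
)

```text
t: 7.82
ee_pos: [528.2, -278.7, 193.0]
orientation: [0.443, 1.525, -0.443]
ft_force: [1.4, 0.4, 0.1]
width: 54.7
```

apply_moves(
  commands=[
    [[0, 0, 0.05, 0], [0, 0, 0.11, 0], [0, 0.03, 0.165, 0], [0, 0.08, 0.21, 0.1], [-0.006, 0.14, 0.22, 0.2], [-0.012, 0.2, 0.22, 0.3], [-0.018, 0.26, 0.22, 0.4], [-0.026, 0.32, 0.22, 0.4]],
  ],
)

```text
t: 8.82
ee_pos: [501.7, 43.2, 413.4]
orientation: [0.13, 1.566, -0.129]
ft_force: [1.1, 0.6, -0.4]
width: 54.8
```

Run:
```python
from h import *
d=shot('top'); s=shot('scene')
a=cv2.resize(d['color'][150:290,330:500],None,fx=3.5,fy=3.5); cv2.imwrite('pics/t4.png',a[...,::-1])
o=readout.get_obs();print(o['ee_pos'],o['orientation'],o['width'])
```

```text
[501.16908165  45.6709124  413.12735182] [ 0.12688782  1.56776466 -0.12522521] 54.94330297140954
```

View pics/t4.png

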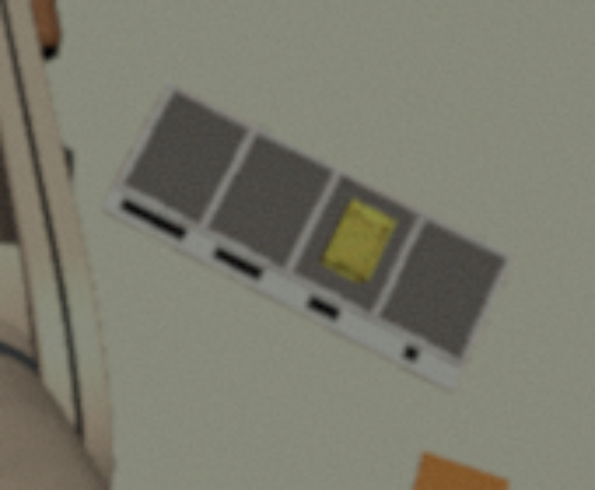

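Yellow sits at (359,241) in bay 2, central and square. Red is next.

apply_moves(
  commands=[
    [[-0.011, 0.06, 0, 0], [-0.022, 0.12, 0, 0], [-0.033, 0.18, -0.01, 0], [-0.0344, 0.192, -0.05, 0], [-0.0344, 0.192, -0.099, 0], [-0.0344, 0.192, -0.099, 0], [-0.0344, 0.192, -0.099, 0]],
  ],
  gripper=0.068,
)

```text
t: 9.8
ee_pos: [468.1, 232.8, 313.9]
orientation: [0.13, 1.568, -0.131]
ft_force: [-0.4, -0.0, -0.2]
width: 67.9
```

apply_moves(
  commands=[
    [[0, 0, 0, 0], [0, 0, 0, 0], [0, 0, 0, 0], [0, 0, 0, 0]],
  ],
  gripper=0.02,
)

```text
t: 10.3
ee_pos: [467.9, 233.3, 314.4]
orientation: [0.13, 1.566, -0.13]
ft_force: [-1.2, -0.7, 2.2]
width: 33.8
```

apply_moves(
  commands=[
    [[0, 0, 0.06, 0], [0, 0, 0.11, 0], [0.002, -0.06, 0.11, -0.1], [0.005, -0.12, 0.11, -0.2], [0.008, -0.18, 0.11, -0.3], [0.01, -0.24, 0.11, -0.4], [0.013, -0.3, 0.11, -0.4], [0.016, -0.36, 0.11, -0.4]],
  ],
)

```text
t: 11.3
ee_pos: [483.6, -128.6, 424.4]
orientation: [0.443, 1.524, -0.443]
ft_force: [-0.6, -0.2, 0.3]
width: 33.9
```

apply_moves(
  commands=[
    [[0.004, -0.06, 0, 0], [0.006, -0.12, 0, 0], [0.008, -0.18, -0.02, 0], [0.008, -0.2094, -0.07, 0], [0.008, -0.2094, -0.13, 0], [0.008, -0.2094, -0.19, 0], [0.008, -0.2094, -0.224, 0], [0.008, -0.2094, -0.227, 0]],
  ],
)

```text
t: 12.3
ee_pos: [490.9, -335.4, 194.7]
orientation: [0.445, 1.53, -0.442]
ft_force: [-0.3, 0.6, 0.3]
width: 33.4
```

apply_moves(
  commands=[
    [[0, 0, -0.001, 0], [0, 0, -0.002, 0], [0, 0, -0.0035, 0], [0, 0, -0.0035, 0]],
  ],
)

```text
t: 12.8
ee_pos: [492.0, -336.2, 194.4]
orientation: [0.443, 1.524, -0.444]
ft_force: [-0.4, -0.4, 0.0]
width: 33.7
```

apply_moves(
  commands=[
    [[0, 0, -0.0008, 0], [0, 0, -0.0008, 0], [0, 0, -0.0008, 0]],
  ],
)

```text
t: 13.18
ee_pos: [491.9, -336.1, 193.0]
orientation: [0.443, 1.525, -0.443]
ft_force: [0.4, 0.1, 2.0]
width: 33.6
```

apply_moves(
  commands=[
    [[0, 0, 0, 0], [0, 0, 0, 0], [0, 0, 0, 0]],
  ],
  gripper=0.055,
)

```text
t: 13.55
ee_pos: [491.8, -336.0, 192.8]
orientation: [0.443, 1.525, -0.443]
ft_force: [-0.8, 0.6, 0.3]
width: 54.5
```

apply_moves(
  commands=[
    [[0, 0, 0.05, 0], [0, 0, 0.11, 0], [0, 0.03, 0.165, 0], [0, 0.08, 0.21, 0.1], [0.006, 0.14, 0.22, 0.2], [0.012, 0.2, 0.22, 0.3], [0.02, 0.26, 0.22, 0.4], [0.03, 0.32, 0.22, 0.5]],
  ],
)

```text
t: 14.55
ee_pos: [521.6, -14.2, 413.2]
orientation: [0.049, 1.57, -0.049]
ft_force: [1.1, -0.3, 0.0]
width: 55.0
```

apply_moves(
  commands=[
    [[0.01, 0.06, 0, 0.1], [0.02, 0.12, 0, 0.2], [0.03, 0.18, 0, 0.24], [0.038, 0.24, 0, 0.24], [0.043, 0.3, 0, 0.24], [0.043, 0.3356, -0.03, 0.24], [0.043, 0.3356, -0.07, 0.24], [0.043, 0.3356, -0.09, 0.24]],
  ],
  gripper=0.07,
)

```text
t: 15.55
ee_pos: [564.0, 319.7, 320.5]
orientation: [-0.139, 1.57, 0.136]
ft_force: [-0.6, 0.3, -0.0]
width: 70.1
```

apply_moves(
  commands=[
    [[0, 0, -0.009, 0], [0, 0, -0.009, 0]],
  ],
)

```text
t: 15.8
ee_pos: [565.2, 319.1, 314.1]
orientation: [-0.136, 1.566, 0.136]
ft_force: [-0.3, 0.4, -0.2]
width: 70.0
```

apply_moves(
  commands=[
    [[0, 0, 0, 0], [0, 0, 0, 0], [0, 0, 0, 0], [0, 0, 0, 0]],
  ],
  gripper=0.02,
)

```text
t: 16.3
ee_pos: [564.9, 319.5, 314.2]
orientation: [-0.137, 1.566, 0.137]
ft_force: [0.4, -0.7, 3.7]
width: 33.5
```

apply_moves(
  commands=[
    [[0, 0, 0.06, 0], [0, 0, 0.11, 0], [0, -0.06, 0.11, -0.1], [0, -0.12, 0.11, -0.25], [0, -0.18, 0.11, -0.4], [0, -0.24, 0.11, -0.55], [0, -0.3, 0.11, -0.7], [0, -0.36, 0.11, -0.74]],
  ],
)

```text
t: 17.3
ee_pos: [564.6, -42.3, 424.1]
orientation: [0.445, 1.524, -0.445]
ft_force: [0.7, -0.1, 0.0]
width: 33.9
```

apply_moves(
  commands=[
    [[0, -0.06, 0, 0], [0, -0.12, 0, 0], [0, -0.17, -0.02, 0], [0, -0.1808, -0.07, 0], [0, -0.1808, -0.13, 0], [0, -0.1808, -0.19, 0], [0, -0.1808, -0.224, 0], [0, -0.1808, -0.227, 0]],
  ],
)

```text
t: 18.3
ee_pos: [563.9, -220.9, 194.5]
orientation: [0.444, 1.53, -0.443]
ft_force: [0.2, -0.5, 0.2]
width: 33.6
```

apply_moves(
  commands=[
    [[0, 0, -0.001, 0], [0, 0, -0.002, 0], [0, 0, -0.0037, 0], [0, 0, -0.0037, 0], [0, 0, -0.0037, 0]],
  ],
)

```text
t: 18.92
ee_pos: [564.9, -221.3, 193.5]
orientation: [0.443, 1.524, -0.443]
ft_force: [-0.6, -0.4, -0.5]
width: 33.9
```

apply_moves(
  commands=[
    [[0, 0, -0.0005, 0], [0, 0, -0.001, 0], [0, 0, -0.001, 0]],
  ],
)

```text
t: 19.3
ee_pos: [564.9, -221.3, 192.7]
orientation: [0.443, 1.525, -0.443]
ft_force: [-1.7, 1.4, 5.8]
width: 33.6
```

apply_moves(
  commands=[
    [[0, 0, 0, 0], [0, 0, 0, 0], [0, 0, 0, 0]],
  ],
  gripper=0.055,
)

```text
t: 19.68
ee_pos: [564.8, -221.2, 192.0]
orientation: [0.443, 1.525, -0.443]
ft_force: [0.3, -0.1, -0.1]
width: 54.5
```

apply_moves(
  commands=[
    [[0, 0, 0.05, 0], [0, 0, 0.11, 0], [0, 0.03, 0.165, 0], [0, 0.08, 0.21, 0.1], [-0.016, 0.14, 0.22, 0.2], [-0.03, 0.2, 0.22, 0.3], [-0.04, 0.26, 0.22, 0.4], [-0.05, 0.32, 0.22, 0.4]],
  ],
)

```text
t: 20.68
ee_pos: [514.2, 100.4, 412.5]
orientation: [0.13, 1.566, -0.129]
ft_force: [1.0, 0.1, -0.5]
width: 54.9
```

apply_moves(
  commands=[
    [[-0.011, 0.06, 0, 0.016], [-0.022, 0.12, 0, 0.016], [-0.033, 0.18, 0, 0.016], [-0.0429, 0.2323, -0.01, 0.016], [-0.0429, 0.2323, -0.05, 0.016], [-0.0429, 0.2323, -0.098, 0.016], [-0.0429, 0.2323, -0.098, 0.016], [-0.0429, 0.2323, -0.098, 0.016]],
  ],
  gripper=0.068,
)

```text
t: 21.68
ee_pos: [471.9, 330.9, 314.0]
orientation: [0.117, 1.568, -0.118]
ft_force: [-0.2, -0.4, -0.5]
width: 68.1
```

apply_moves(
  commands=[
    [[0, 0, 0, 0], [0, 0, 0, 0], [0, 0, 0, 0], [0, 0, 0, 0]],
  ],
  gripper=0.02,
)

```text
t: 22.18
ee_pos: [472.0, 330.8, 314.4]
orientation: [0.118, 1.567, -0.118]
ft_force: [0.3, -1.3, 1.6]
width: 33.7
```

apply_moves(
  commands=[
    [[0, 0, 0.06, 0], [0, 0, 0.11, 0], [0.015, -0.06, 0.11, -0.1], [0.03, -0.12, 0.11, -0.2], [0.045, -0.18, 0.11, -0.3], [0.06, -0.24, 0.11, -0.416], [0.075, -0.3, 0.11, -0.416], [0.09, -0.36, 0.11, -0.416]],
  ],
)

```text
t: 23.18
ee_pos: [562.1, -31.1, 424.4]
orientation: [0.443, 1.524, -0.443]
ft_force: [0.2, 0.8, 0.1]
width: 34.2
```

apply_moves(
  commands=[
    [[0.015, -0.06, 0, 0], [0.03, -0.12, 0, 0], [0.039, -0.135, -0.03, 0], [0.039, -0.135, -0.08, 0], [0.039, -0.135, -0.14, 0], [0.039, -0.135, -0.2, 0], [0.039, -0.135, -0.226, 0], [0.039, -0.135, -0.226, 0]],
  ],
)

```text
t: 24.18
ee_pos: [600.4, -163.9, 196.3]
orientation: [0.444, 1.529, -0.444]
ft_force: [-0.4, 0.4, 0.4]
width: 33.3
```

apply_moves(
  commands=[
    [[0, 0, -0.001, 0], [0, 0, -0.002, 0], [0, 0, -0.0035, 0], [0, 0, -0.005, 0], [0, 0, -0.005, 0]],
  ],
)

```text
t: 24.8
ee_pos: [600.9, -164.1, 193.3]
orientation: [0.443, 1.525, -0.443]
ft_force: [0.8, 0.1, -0.1]
width: 33.7
```

apply_moves(
  commands=[
    [[0, 0, -0.0005, 0], [0, 0, -0.001, 0], [0, 0, -0.001, 0]],
  ],
)

```text
t: 25.18
ee_pos: [601.0, -164.1, 192.4]
orientation: [0.443, 1.525, -0.443]
ft_force: [-1.4, -0.2, 4.0]
width: 34.1
```

apply_moves(
  commands=[
    [[0, 0, 0, 0], [0, 0, 0, 0], [0, 0, 0, 0]],
  ],
  gripper=0.055,
)

```text
t: 25.55
ee_pos: [600.9, -164.1, 192.0]
orientation: [0.443, 1.525, -0.443]
ft_force: [-0.1, 0.1, -0.0]
width: 54.5
```

apply_moves(
  commands=[
    [[0, 0, 0.05, 0], [0, 0, 0.11, 0], [0, 0, 0.17, 0], [0, 0, 0.23, 0], [0.01, -0.03, 0.25, 0], [0.02, -0.06, 0.25, 0], [0.03, -0.06, 0.25, 0], [0.03, -0.06, 0.25, 0]],
  ],
)

```text
t: 26.55
ee_pos: [631.2, -223.6, 441.4]
orientation: [0.444, 1.526, -0.443]
ft_force: [-0.1, 0.3, -0.0]
width: 55.1
```

Run:
```python
from h import *
d=shot('wrist','w5.png'); s=shot('scene'); np.save('w5.npy',d,allow_pickle=True)
cv2.imwrite('pics/s5.png',cv2.resize(s['color'][120:340,140:400],None,fx=2.7,fy=2.7)[...,::-1])
```

```text
(no output)
```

View pics/w5.png

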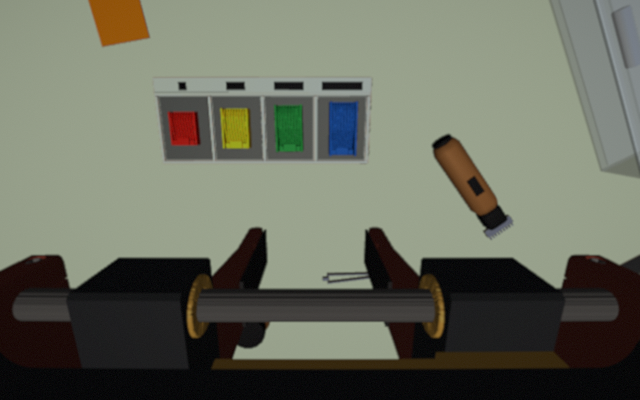

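View pics/s5.png

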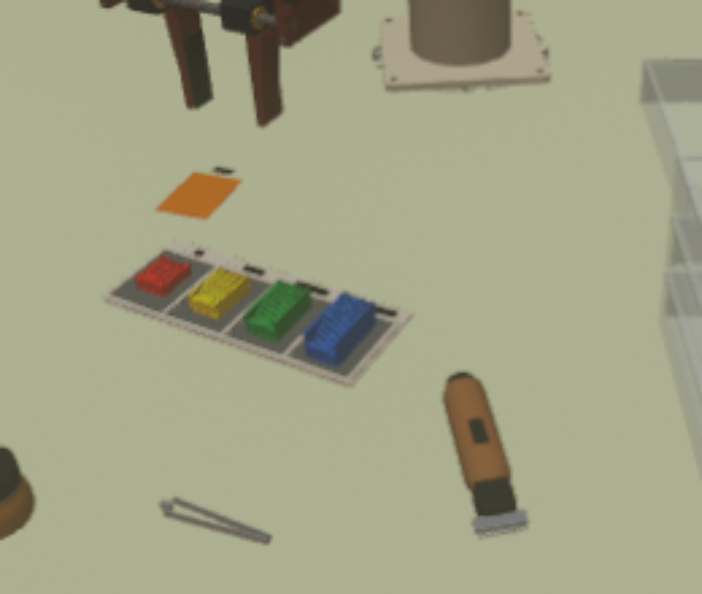

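All four combs lie flat and in order. I'll check how well each is centred against its pad numerically.

Run:
```python
from fit import *
d=np.load('w5.npy',allow_pickle=True).item()
a=np.radians(-32.4); X=np.array([np.cos(a),np.sin(a)]); Y=np.array([-X[1],X[0]])
v=d['color'].max(2).astype(float)
from scipy.optimize import minimize
# fit rack: pads dark(grey) vs surroundings using edges: combined pad mask = not bright, via outer bbox of pads + ribs
g=cv2.GaussianBlur(d['color'],(3,3),0); sat=g.max(2).astype(int)-g.min(2); 
m=((g.max(2)<115)|(sat>60)).astype(np.uint8); m[:94]=0;m[166:]=0;m[:,:150]=0;m[:,378:]=0
n,l,s,c=cv2.connectedComponentsWithStats(m); 
P=[]
for i in range(1,n):
    if s[i,4]>1500:
        p=s[i]; r=cv2.minAreaRect(np.argwhere(l==i)[:,::-1].astype(np.float32)); P.append(back(d,r[0],6)[0][:2]); print(p,np.round(r[0],1),P[-1].round(1))
P=sorted(P,key=lambda p:p@Y)
for k,cn in enumerate(DIM):
    b=min((hullfit([d],cn,(492+36.4*k,-336+57.4*k,q),z0=6) for q in(-.5,-.6)),key=lambda r:r[1])
    e=b[0][:2]-P[k] if len(P)==4 else [0,0]
    print(cn,b[0][:2].round(1),np.degrees(b[0][2]).round(1),b[1].round(2),'off x,y',round(float(e@X),1),round(float(e@Y),1))
print(models.place_of('wrist','trimmer')[:1])
```

```text
[ 158   96   55   64 3101] [184.9 127.6] [ 489.7 -335.7]
[ 211   96   52   64 3054] [236.5 127.5] [ 526.1 -278.4]
[ 265   96   48   64 2962] [288.5 127.5] [ 562.7 -220.8]
[ 318   96   48   64 2980] [341.5 127.5] [ 600. -162.]
red [991.6  54.5] -250.2 44.01 off x,y 214.7 598.4
yellow [ 526.9 -277.8] -32.8 0.81 off x,y 0.3 1.0
green [ 564.3 -219.4] -32.4 1.21 off x,y 0.6 2.0
blue [ 600.6 -163.1] -32.4 0.61 off x,y 1.1 -0.5
[{'position': [749.3, -60.8, 0.5], 'conf': 0.77}]
```

```bash
python3 -c "
from workcell import workorder; print(workorder.close_job())"
```

```text
the job is handed in; nothing more can be done
None
```

All four combs are out of the drawer and in the rack in order of length: red in bay 1, yellow in bay 2, green in bay 3 and blue in bay 4. I handed the job in about 27 s into the run; the highest contact force reported after a move was about 8 N.

- **Centring:** the wrist-camera fit put yellow, green and blue within about 2 mm of their pad centres and within 0.5° of square.
- **Red comb:** its numeric fit failed because the colour mask locked onto the orange look-alike. I judged red by eye in the wrist picture instead: it is about 1 pixel (1–2 mm) off its pad centre, flat and square.
- **Camera disagreement:** the top, scene and wrist cameras differed by about 2–5 mm on the rack's position. I worked out the rack position and height from the top and scene views together, averaged that with the wrist view, and set each comb down by feel.
- **Trimmer and orange look-alike:** I never touched either one. The trimmer's final detection was about 6 mm from the first; I put this down to network and camera error.

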